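Pulse the spice mill: hold its bayonet lid halfway to the lock

TASK

Pick up the mill's lid by its upright handle, set it down into the mill's collar so that its two lugs drop through the two slots, and turn it clockwise (seen from above), against its return spring, to the halfway mark, well short of the lock click. Hold it there: the job ends with the lid still in your grip at the halfway mark, because it springs back when let go. Never turn it on as far as the lock click, and leave the tape roll and the jars where they are.

Things in the scene. Friction and masses are not known exactly. Their poses are not given: they have to be found in the camera images.
- lid_grip (a point): Middle of the upright black handle of the mill's lid (loose on the table, right way up). Handle 60 mm long (x), 18 mm wide (y), 46 mm high; this point is on the lid's axis, 23 mm above the disc's upper face, 42.5 mm above the lid's underside. z up; a half turn about z gives the same lid. 29 mm above mill_mouth when seated, 42.5 mm if the lugs only stand on the collar.
- lid: The same lid, axes as lid_grip, origin at the centre of its underside: black disc 92 mm across, 6 mm thick; below it a steel plug 62 mm across, 13.5 mm high; at the plug's foot two lugs toward +x and -x (in line with the handle and two pointer ribs), reaching 40 mm from the axis, 14 mm wide, 6 mm high. 65.5 mm high in all, about 0.08 kg.
- mill_mouth (a point): Centre of the mouth of the spice mill's collar, level with its flat steel top, 86 mm above the table; z up. Hole 66 mm across with two slots toward +x and -x, each 20 mm wide, reaching 46 mm from the axis. The lip is 5 mm thick; the lugs turn below it. Seated, the lid's disc rests on the collar's top, plug 13.5 mm deep.
- mill: The spice mill, fixed: round grey base 132 mm across, steel collar 124 mm across; origin at the centre of its underside, axes as mill_mouth. Black marks on the collar's top, the same on both sides: a short one at each slot, one long mark 45 degrees clockwise of each slot (halfway), a close pair about 86 degrees clockwise of it (lock).
- fork_ring (a joint): Sprung ring inside the collar, turned by the lugs; rad, 0 at the slots (its spring returns it there), grows clockwise from above, 1.40 = locked, halfway 0.70. Lugs have 3.5 mm play each side, so the lid may stand 0.1 rad further than this reads. About 0.11 N m at halfway. The lock click's resistance begins near 1.12.
- tape_center (a point): Bystander: roll of tan tape lying flat, 66 mm across, 24 mm high; its centre. It lies on the same side of the table as the lid; which of the two is further left varies.
- tall_center (a point): Bystander: tall jar with a white lid, 68 mm across, 122 mm high, behind the mill; its centre.
- low_center (a point): Bystander: low jar with a pale yellow screw lid, 60 mm across, 92 mm high, behind the mill; its centre.
There are look-alikes about, which are no part of the job. Leave any green look-alike of the lid alone.

How it is judged:
On the way, in this order (a step that is already met when the one before it is completed fails the run):
1. the lid has been lifted by the gripper (height (world z) of lid_grip above 0.08 m and contact force between the fingers and lid above 0.5 N and horizontal distance between lid_grip and mill_mouth above 0.1 m), for 0.1 s.
2. the lid sits fully down in the collar, lugs through the slots (z of lid_grip in the frame of mill_mouth between 0.024 and 0.0335 m and horizontal distance between lid_grip and mill_mouth below 0.006 m and angle between lid_grip's own z axis and vertical below 0.1 rad), for 0.2 s.
3. the lid has been turned to about halfway (all of step 2 and value of joint fork_ring between 0.5 and 0.88 rad), for 0.2 s.
At the end, for the whole second after the job is handed in: The lid is seated in the collar (handle middle within 6 mm of the mouth's axis and 24 to 33.5 mm above the collar's top, upright within 0.1 rad), the fork ring stands between 0.50 and 0.88 rad, and the gripper's fingers still hold the lid there, at rest, through the last second (all of step 3 and contact force between the fingers and lid above 0.5 N and angular speed of lid below 0.2 rad/s); the arm keeps its last pose, push and grip.
It fails at once if the lid is turned on to the lock click (fork ring beyond 1.12 rad) (value of joint fork_ring above 1.12 rad).
It fails at once if the tape roll is pushed more than 30 mm (distance of tape_center from where it was at the start of the episode above 0.03 m).
It fails at once if the tall jar is pushed more than 30 mm (distance of tall_center from where it was at the start of the episode above 0.03 m).
It fails at once if the low jar is pushed more than 30 mm (distance of low_center from where it was at the start of the episode above 0.03 m).
It also fails if it takes over 42 s, if anything falls off the work surface, if the arm or the gripper's body presses on something with over 40 N, if the wrist force passes 120 N, or if a joint passes its speed limit or range.

ROBOT

A 6-joint arm with a two-finger parallel gripper is mounted at the origin on a cart in front of the work surface, level with it; the furniture and walls round the work are solid. World frame = base frame: x ahead of the robot, y to its left, z up, the work surface at z = 0. Lengths are in m, angles in rad, forces in N, time in s.
With the tool pointing down it reaches from about 0.4 to 0.925 m from the base axis. Payload 12.5 kg.
Tool frame: the origin (TCP) lies on the centre line of the jaws, within the pads' length; the fingertips stand 17 mm ahead of it and the grasp point (between the pads) lies 2 mm behind it; y points along the fingers, z is the direction in which the jaws open and shut, and the axes are right-handed (so a half turn about y gives the same grasp; the last joint's range is limited). The gripper opens to 95 mm and grips with 3 to 60 N. Pads are 20 mm wide; open, the fingers measure 119 mm over their backs; the gripper's body (75 mm by 180 mm) begins 59 mm behind the grasp point.
Start: joints at [-0.106, 0.491, 1.559, -0, 1.092, -0.106], TCP at [0.625, 0, 0.232] pointing down, gripper open.
Joint ranges: [-3.1, 3.1], [-0.84, 2.19], [0.05, 2.79], [-1.13, 4.28], [0.06, 2.93], [-2.69, 2.69]. Speed limits (rad/s): [2.22, 2.22, 2.79, 3.14, 3.14, 3.14].

INTERFACE

Orientations are given as a rotation vector (axis times angle).
In Python, from station import sensors, grab_frame, camera_params, bot gives the robot as it stands. The module is installed in compiled form; this text tells all that it offers.
- The arm moves only by the tool send_rows, never from a script. Its argument "commands" is one flat list of numbers, 4 for each row, row after row: the shift along the tool's x, y, z in cm, then the turn about the tool's y in rad. A call has 1 to 20 rows; each row shifts and turns the pose as measured when the row begins, along the tool's axes as they then stand; what a row does not reach is not made up. A row lasts 1/8 s, in which the tool goes at most 62.5 mm and 10.7 degrees, less where a joint would pass 70% of its speed; a pose out of reach is approached as far as the arm can. A call with a gripper value outside its range is refused whole. "jaw" is the gripper's target within -1 to 1 (shut at 1, half-way at 0, fully open at -1), set as the call begins (left out, the last holds). The fingers move at their own pace and stop on an object; "force" is the grip in N (left out, the last holds). Time passes only in rows, so rows that do not move let the fingers close. It gives the time, the measured TCP pose, the force and the opening at its end, in the units of the state.
- sensors.get_state(): the state, without advancing time (a new reading comes with each control period).
- grab_frame(name): name is "scene" or "side" or "wrist"; returns (picture, depth): 384x512x3 uint8, red, green, blue; 384x512 float32, m along the optical axis (not along the pixel's ray), 0 where there is no reading.
- camera_params(name): a dict with "K" (3x3 intrinsics, pixels), "xyz" and "orientation" of the camera in the world; the wrist camera has in their place "hand_eye" (4x4, takes a point from camera to tool coordinates, whose origin is the TCP and whose axes are the tool frame's). Camera axes: x right, y down, z forward; pixel columns grow to the right and rows downward; lengths in m; the calibration is good to about 2 mm. The wrist camera is an equidistant fisheye: a pixel r from the principal point sees the ray r / f radians off the axis. A picture is of the moment at which its call begins: read the wrist's pose just before it. camera_params takes no time and is no camera call.
- bot.hand_in(): hands the job in, once; it reports no verdict.
The state is a dict: "time_s": time; "qpos": joint angles; "dq": joint speeds; "effort": joint torques, N m; "eef_pos": TCP position; "eef_rot": TCP orientation; "force": force on the tool from outside, world axes, zero at the start; "torque": the same for the moment, N m; "width": opening from 0.0 (shut) to 1.0 (fully open).
Only numpy, scipy, OpenCV 4.12 (cv2) and the standard library are available. Lean on these libraries where they do the work, as an engineer would, in place of code of your own. Each camera call takes 0.05 s, during which the arm holds its last target.

## Working session

There is one attempt and no reset: what is moved stays moved. The work goes in short steps, Python scripts to look and compute and a tool call to move; the robot and the scene stay as the last step left them, time stands still between calls to the robot, and variables do not carry over. Pictures are saved under pics/ and viewed, and the job is handed in when it is done.

Besides the shell and the picture viewer there is one more tool, called after "Call:" as name(argument=value, ...) on one line, values as JSON. send_rows: Moves the arm, as the interface text tells. Its arguments: {"type":"object","properties":{"commands":{"type":"array","items":{"type":"number"}},"jaw":{"type":"number"},"force":{"type":"number"}},"required":["commands"]}

```bash
mkdir -p pics
cat > h.py <<'E'
import numpy as np, cv2
from scipy.spatial.transform import Rotation as R
from station import sensors, grab_frame, camera_params, bot
def save(n,im): cv2.imwrite('pics/'+n+'.png',im[:,:,::-1])
E
python3 - <<'E'
from h import *
for n in ['scene','side','wrist']:
    p=camera_params(n); print(n,{k:np.round(np.array(v),4).tolist() for k,v in p.items() if not isinstance(v,str)})
    im,d=grab_frame(n); save(n+'0',im); np.savez('pics/'+n+'0.npz',im=im,d=d)
s=sensors.get_state(); print({k:np.round(v,4).tolist() for k,v in s.items()})
print(R.from_rotvec(s['eef_rot']).as_matrix().round(3))
E
```

```text
scene {'K': [[427.6286, 0.0, 255.2257], [0.0, 427.6286, 188.735], [0.0, 0.0, 1.0]], 'xyz': [0.1411, -0.6717, 1.0153], 'orientation': [-2.3704, 0.7362, -0.2403]}
side {'K': [[438.7746, 0.0, 254.6296], [0.0, 438.7746, 187.3369], [0.0, 0.0, 1.0]], 'xyz': [0.0576, 0.9652, 0.632], 'orientation': [-0.5348, 2.4172, -1.4908]}
wrist {'K': [[297.3186, 0.0, 255.1564], [0.0, 297.3186, 189.0475], [0.0, 0.0, 1.0]], 'hand_eye': [[-0.0006, 0.9696, 0.2447, -0.0683], [-0.0, -0.2447, 0.9696, -0.154], [1.0, 0.0005, 0.0001, -0.0008], [0.0, 0.0, 0.0, 1.0]]}
{'time_s': 0.15, 'qpos': [-0.1056, 0.4914, 1.5593, -0.0, 1.0917, -0.1056], 'dq': [-0.0002, -0.0008, -0.0012, -0.0008, -0.0, -0.0], 'effort': [0.0003, -61.2899, -25.8277, 0.0692, 0.0474, -0.0001], 'eef_pos': [0.6248, 0.0, 0.2312], 'eef_rot': [-1.2098, 1.2099, -1.2087], 'force': [0.1921, 0.3865, 0.377], 'torque': [-0.0598, 0.0296, 0.0175], 'width': 1.0017}
[[-0.    -0.001  1.   ]
 [-1.     0.    -0.   ]
 [-0.    -1.    -0.001]]
```

View pics/scene0.png

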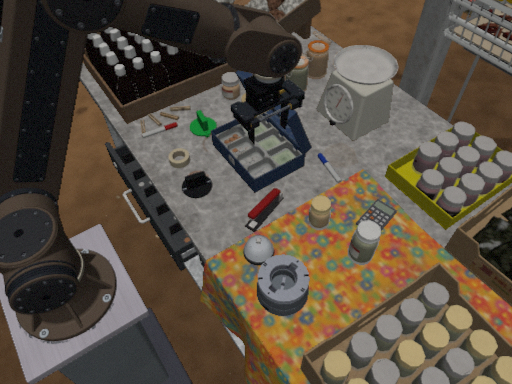

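View pics/side0.png

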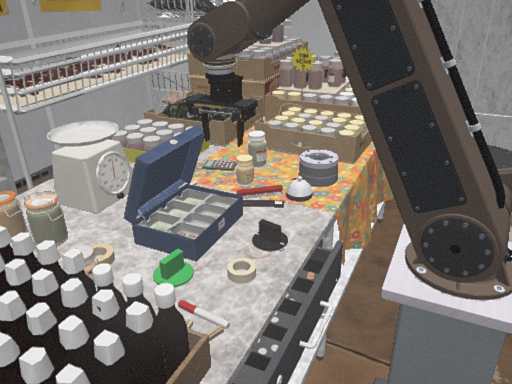

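View pics/wrist0.png

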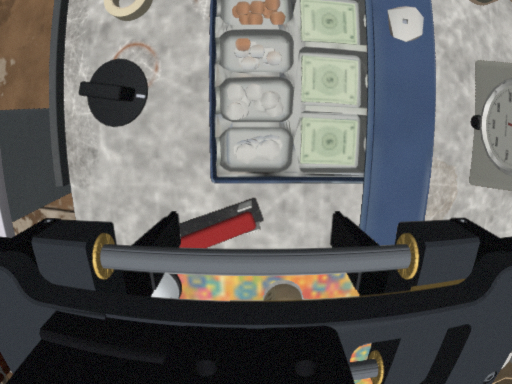

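Run:
```python
from h import *
S=np.load('pics/scene0.npz')['im'];D=np.load('pics/side0.npz')['im'];W=np.load('pics/wrist0.npz')['im']
def crop(im,x,y,w,h,f): return cv2.resize(im[y:y+h,x:x+w],None,fx=f,fy=f,interpolation=cv2.INTER_NEAREST)
a=crop(S,165,150,64,64,6);b=crop(D,235,205,64,64,6);save('lid',np.hstack([a,b]))
a=crop(S,245,245,76,76,5);b=crop(D,285,135,76,76,5);save('mill',np.hstack([a,b]))
save('wl',crop(W,60,30,110,110,5))
```

```text
(no output)
```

View pics/lid.png

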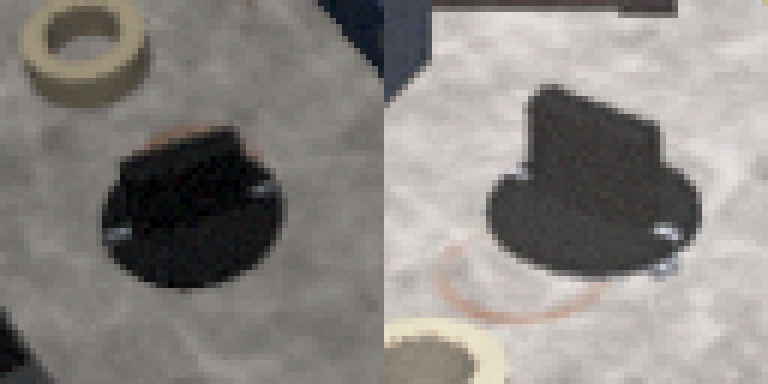

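View pics/mill.png

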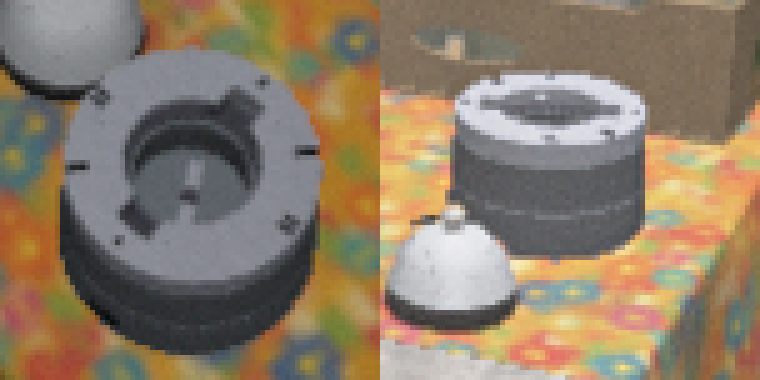

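View pics/wl.png

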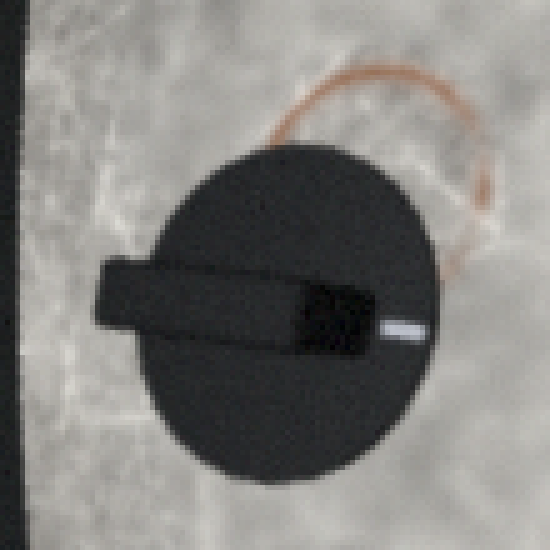

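```bash
cat >> h.py <<'E'
def ray(n,px,st=None):
    p=camera_params(n);K=np.array(p['K']);px=np.atleast_2d(np.float64(px))
    u=(px-[K[0,2],K[1,2]])/[K[0,0],K[1,1]]
    if n!='wrist':
        d=np.c_[u,np.ones(len(u))]; Rm=R.from_rotvec(p['orientation']).as_matrix(); return np.array(p['xyz']),d@Rm.T
    r=np.linalg.norm(u,axis=1,keepdims=True)+1e-9
    d=np.c_[u/r*np.sin(r),np.cos(r)]
    T=np.array(p['hand_eye']);Rt=R.from_rotvec(st['eef_rot']).as_matrix()
    return np.array(st['eef_pos'])+Rt@T[:3,3], d@(Rt@T[:3,:3]).T
def onz(n,px,z,st=None):
    o,d=ray(n,px,st); return o+d*((z-o[2])/d[:,2])[:,None]
E
python3 - <<'E'
from h import *
st=sensors.get_state()
np.set_printoptions(precision=4,suppress=True)
c=np.array([[103,260],[97,325],[300,283],[295,352]])/5+[60,30]-.1
P=onz('wrist',c,.0655,st);print('handle top wrist\n',P,P.mean(0)); v=P[2:].mean(0)-P[:2].mean(0);print(np.arctan2(v[1],v[0]),np.linalg.norm(v))
print('rib wrist',onz('wrist',np.array([[405,330]])/5+[60,30]-.1,.0205,st))
a=np.array([[117,235],[262,188]])/6+[165,150]-.4
Q=onz('scene',a,.0205);print('ribs scene',Q,Q.mean(0),np.arctan2(*(Q[1]-Q[0])[1::-1]))
b=np.array([[519-384,174],[665-384,231]])/6+[235,205]-.4
Q=onz('side',b,.0205);print('ribs side',Q,Q.mean(0),np.arctan2(*(Q[1]-Q[0])[1::-1]))
# black disc masks
for n,w,z,bx in [('scene',None,.0195,(175,165,215,205)),('side',None,.0195,(248,210,300,256)),('wrist',None,.0195,(72,55,152,130))]:
    im=np.load(f'pics/{n}0.npz')['im']; m=np.zeros(im.shape[:2],np.uint8); x0,y0,x1,y1=bx
    m[y0:y1,x0:x1]=(im[y0:y1,x0:x1].max(2)<75)
    k,l,s,ce=cv2.connectedComponentsWithStats(m); i=1+s[1:,4].argmax(); 
    cs,_=cv2.findContours((l==i).astype(np.uint8),cv2.RETR_EXTERNAL,cv2.CHAIN_APPROX_NONE)
    c=max(cs,key=len)[:,0]; G=onz(n,c,z,st)[:,:2].astype(np.float32)
    np.save(f'pics/c_{n}.npy',G)
    # robust circle r=.046
    from scipy.optimize import least_squares
    r=least_squares(lambda p:np.linalg.norm(G-p,axis=1)-.046,G.mean(0),loss='soft_l1',f_scale=.001)
    print(n,s[i],r.x,np.median(np.abs(r.fun)))
# mill
mk=np.array([[77,166],[307,152],[262,82],[118,240],[100,97],[288,222]])/5+[245,245]-.4
M=onz('scene',mk,.086)
print('marks',M)
for i in (0,2,4): print(M[i:i+2].mean(0),np.degrees(np.arctan2(*(M[i+1]-M[i])[1::-1])))
E
```

```text
handle top wrist
 [[0.4149 0.1197 0.0655]
 [0.413  0.1039 0.0655]
 [0.4701 0.1077 0.0655]
 [0.4686 0.0918 0.0655]] [0.4417 0.1058 0.0655]
-0.21372153148077017 0.0567288625902544
rib wrist [[0.4787 0.0983 0.0205]]
ribs scene [[0.4035 0.1156 0.0205]
 [0.4783 0.1005 0.0205]] [0.4409 0.108  0.0205] -0.19841569149800406
ribs side [[0.4802 0.1002 0.0205]
 [0.406  0.1154 0.0205]] [0.4431 0.1078 0.0205] 2.9405877408178167
scene [182 171  30  27 596] [0.4412 0.1084] 0.0016069591914091852
side [253 220  34  31 694] [0.4449 0.104 ] 0.006547614526596735
wrist [  79   59   69   68 3239] [0.4405 0.1068] 0.0015802275091584897
marks [[ 0.4055 -0.2812  0.086 ]
 [ 0.5002 -0.3377  0.086 ]
 [ 0.5057 -0.2955  0.086 ]
 [ 0.3997 -0.3232  0.086 ]
 [ 0.4357 -0.2572  0.086 ]
 [ 0.4704 -0.361   0.086 ]]
[ 0.4528 -0.3094  0.086 ] -30.806558339420828
[ 0.4527 -0.3093  0.086 ] -165.36793049294545
[ 0.453  -0.3091  0.086 ] -71.53582094649256
```

Call:
send_rows(commands=[0,0,-5,0,0,0,-5,0,0,0,-4,0,0,0,0,0.18,0,0,0,0.18,0,0,0,0.18,0,0,0,0.18,0,0,0,0.18,0,0,0,0.18,0,0,0,0.18,0,0,0,0.18,0,0,0,0.18], jaw=0, force=25)

```text
time_s: 1.65
eef_pos: [0.4787, 0.0003, 0.2294]
eef_rot: [-0.105, -2.167, 2.167]
force: [0.6, -0.6, 0.7]
width: 0.501
```

```bash
cat > go.py <<'E'
from h import *
import sys
# target x y z tool-z-yaw(deg)
def go(x,y,z,yaw):
    s=sensors.get_state();Rm=R.from_rotvec(s['eef_rot']).as_matrix()
    cur=np.degrees(np.arctan2(Rm[1,2],Rm[0,2]))
    dt=Rm.T@(np.array([x,y,z])-s['eef_pos'])*100
    t=-np.radians((yaw-cur+180)%360-180)
    # shift if the turn is done first
    Ry=R.from_rotvec([0,t,0]).as_matrix()
    print('t',s['time_s'],'pos',np.round(s['eef_pos'],4),'yaw',round(cur,2),'shift cm',dt.round(2),'turn',round(t,3),'shift after turn',(Ry.T@dt).round(2),'F',np.round(s['force'],1),'T',np.round(s['torque'],2),'w',round(float(s['width']),3),'q6',np.round(s['qpos'][5],2),'tilt',Rm[:,1].round(3))
if __name__=='__main__': go(*map(float,sys.argv[1:]))
E
python3 go.py 0.441 0.107 0.14 -101.5
```

```text
t 1.65 pos [4.787e-01 3.000e-04 2.294e-01] yaw -95.81 shift cm [  4.78   8.96 -10.23] turn 0.099 shift after turn [ 5.78  8.96 -9.71] F [ 0.6 -0.6  0.7] T [0.1  0.1  0.03] w 0.501 q6 1.53 tilt [-0.005  0.001 -1.   ]
```

Call:
send_rows(commands=[0,0,0,0.1,1.5,1,-2.5,0,1.5,2,-2.5,0,1.5,3,-2.5,0,1.3,3,-2.2,0,0,0,0,0])

```text
time_s: 2.4
eef_pos: [0.4406, 0.1097, 0.1373]
eef_rot: [-0.217, -2.109, 2.11]
force: [0.7, 0.3, 0.2]
width: 0.502
```

```bash
python3 go.py 0.441 0.107 0.14 -101.5
python3 - <<'E'
from h import *
st=sensors.get_state();im,d=grab_frame('wrist');save('w1',im);np.savez('pics/w1.npz',im=im,d=d,p=st['eef_pos'],r=st['eef_rot'])
im,d=grab_frame('side');save('s1',cv2.resize(im[150:290,180:380],None,fx=4,fy=4))
E
```

```text
t 2.4 pos [0.4406 0.1097 0.1373] yaw -101.97 shift cm [-0.09 -0.27  0.25] turn -0.008 shift after turn [-0.09 -0.27  0.25] F [0.7 0.3 0.2] T [ 0.07  0.14 -0.01] w 0.502 q6 1.88 tilt [-0.004  0.    -1.   ]
```

View pics/w1.png

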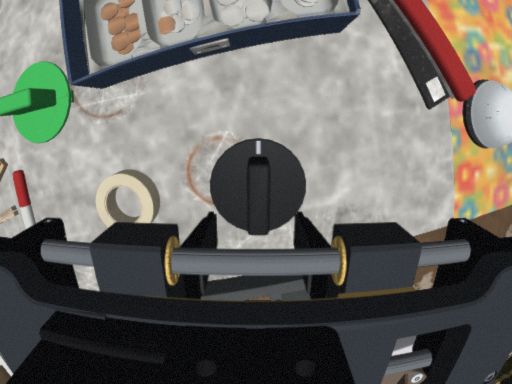

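View pics/s1.png

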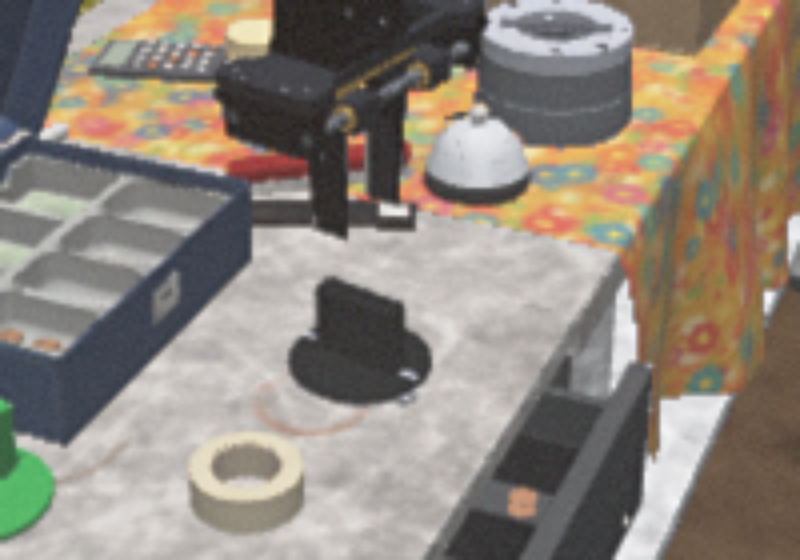

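Run:
```python
from h import *
f=np.load('pics/w1.npz');st=dict(eef_pos=f['p'],eef_rot=f['r']);im=f['im']
save('w1c',cv2.resize(im[130:245,200:315],None,fx=5,fy=5,interpolation=cv2.INTER_NEAREST))
m=np.zeros(im.shape[:2],np.uint8); m[135:212,205:312]=im[135:212,205:312].max(2)<75
cs,_=cv2.findContours(m,cv2.RETR_EXTERNAL,cv2.CHAIN_APPROX_NONE);c=max(cs,key=len)[:,0];c=c[c[:,1]<211]
G=onz('wrist',c,.0195,st)[:,:2]
from scipy.optimize import least_squares
r=least_squares(lambda p:np.linalg.norm(G-p,axis=1)-.046,G.mean(0),loss='soft_l1',f_scale=.001);print(r.x,np.median(abs(r.fun)))
print('rib',onz('wrist',[[258,147]],.0205,st))
```

```text
[0.43977536 0.10711521] 0.000628791606160254
rib [[0.4777167  0.09869548 0.0205    ]]
```

View pics/w1c.png

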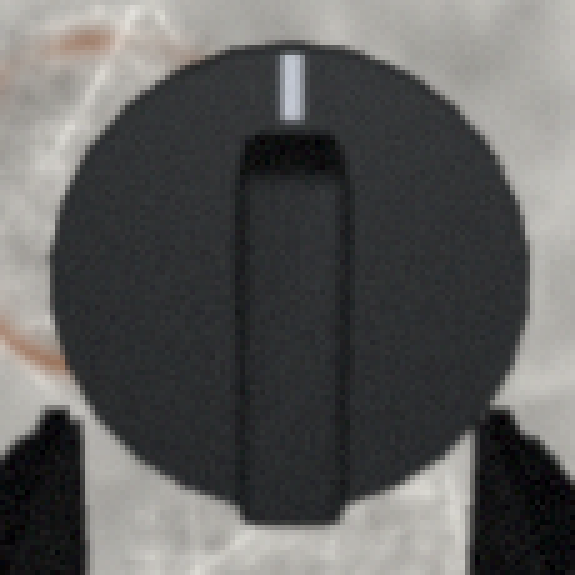

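Call:
send_rows(commands=[0,2,0.25,0,0,2.5,0,0,0,2.5,0,0,0,2,0,0,0,0,0,0])

```text
time_s: 3.12
eef_pos: [0.4483, 0.1023, 0.0524]
eef_rot: [-0.241, -2.116, 2.111]
force: [-0.3, 0.3, 0.3]
width: 0.502
```

```bash
python3 go.py 0.4405 0.107 0.0425 -102
```

```text
t 3.125 pos [0.4483 0.1023 0.0524] yaw -102.31 shift cm [ 0.87  0.99 -0.29] turn -0.005 shift after turn [ 0.87  0.99 -0.29] F [-0.3  0.3  0.3] T [0.09 0.11 0.  ] w 0.502 q6 1.87 tilt [ 0.012  0.001 -1.   ]
```

Call:
send_rows(commands=[0.8,0.3,-0.3,0,0.1,0.6,0,0,0,0,0,0])

```text
time_s: 3.5
eef_pos: [0.4412, 0.1069, 0.0453]
eef_rot: [-0.246, -2.118, 2.111]
force: [-0.3, -0.4, -0.5]
width: 0.498
```

```bash
python3 go.py 0.4405 0.107 0.0425 -102
```

```text
t 3.5 pos [0.4412 0.1069 0.0453] yaw -102.37 shift cm [0.07 0.28 0.01] turn -0.006 shift after turn [0.07 0.28 0.01] F [-0.3 -0.4 -0.5] T [ 0.08  0.09 -0.03] w 0.498 q6 1.88 tilt [ 0.016  0.002 -1.   ]
```

Call:
send_rows(commands=[0.05,0.25,0,0,0,0,0,0,0,0,0,0,0,0,0,0,0,0,0,0,0,0,0,0], jaw=1, force=40)

```text
time_s: 4.25
eef_pos: [0.441, 0.1071, 0.0432]
eef_rot: [-0.247, -2.119, 2.111]
force: [-0.3, 0.0, 0.6]
width: 0.187
```

```bash
python3 go.py 0.4405 0.107 0.18 -102
```

```text
t 4.25 pos [0.441  0.1071 0.0432] yaw -102.35 shift cm [ -0.17 -13.68  -0.05] turn -0.006 shift after turn [ -0.17 -13.68  -0.05] F [-0.3  0.   0.6] T [ 0.02  0.13 -0.03] w 0.187 q6 1.88 tilt [ 0.017  0.002 -1.   ]
```

Call:
send_rows(commands=[0,-1.5,0,0,0,-2.5,0,0,0,-3,0,0,0,-3,0,0,0,-3,0,0,0,0,0,0])

```text
time_s: 5.0
eef_pos: [0.4382, 0.107, 0.1762]
eef_rot: [-0.244, -2.117, 2.111]
force: [0.7, 1.0, -1.2]
width: 0.188
```

```bash
python3 go.py 0.4528 -0.3093 0.18 -75.6
python3 - <<'E'
from h import *
st=sensors.get_state();im,d=grab_frame('wrist');save('w2',im)
E
```

```text
t 5.0 pos [0.4382 0.107  0.1762] yaw -102.35 shift cm [-10.34  -0.42  40.35] turn -0.467 shift after turn [ 8.93 -0.42 40.68] F [ 0.7  1.  -1.2] T [0.08 0.16 0.04] w 0.188 q6 1.88 tilt [ 0.015  0.002 -1.   ]
```

View pics/w2.png

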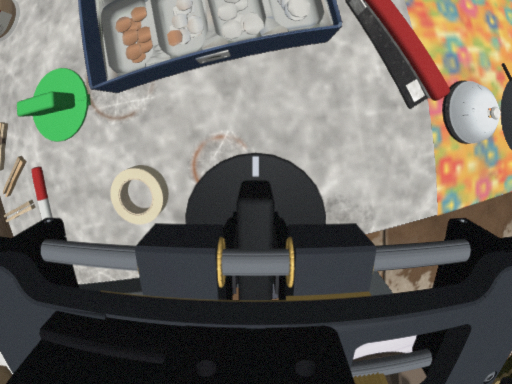

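Call:
send_rows(commands=[-0.5,0,2,0,-1,0,3.5,0,-1,0,4,0,-1,0,4,0,-1,0,4,0,-1,0,4,0,-1,0,4,0,-1,0,4,0,-1,0,3,0,0,0,0,0])

```text
time_s: 6.3
eef_pos: [0.447, -0.238, 0.1601]
eef_rot: [-0.22, -2.114, 2.097]
force: [-0.5, 0.7, -0.6]
width: 0.193
```

```bash
python3 go.py 0.4528 -0.3093 0.18 -75.6
```

```text
t 6.3 pos [ 0.447  -0.238   0.1601] yaw -102.3 shift cm [-2.07 -2.06  6.83] turn -0.466 shift after turn [ 1.22 -2.06  7.03] F [-0.5  0.7 -0.6] T [0.1  0.14 0.  ] w 0.193 q6 1.16 tilt [-0.006  0.009 -1.   ]
```

Call:
send_rows(commands=[0,-1,0,-0.15,0,-1,0,-0.16,0,0,0,-0.15,0.6,0,3.5,0,0.6,0,3.4,0,0,0,0,0])

```text
time_s: 7.05
eef_pos: [0.4511, -0.3032, 0.1722]
eef_rot: [-0.291, 2.107, -2.066]
force: [-0.1, 0.1, -1.2]
width: 0.189
```

```bash
python3 go.py 0.4528 -0.3093 0.18 -75.6;python3 - <<'E'
from h import *
for n in ['wrist','scene','side']:
    st=sensors.get_state();im,d=grab_frame(n);save(n+'3',im);np.savez(f'pics/{n}3.npz',im=im,d=d,p=st['eef_pos'],r=st['eef_rot'])
    if n=='scene': a=cv2.resize(im[200:320,230:330],None,fx=4,fy=4)
    if n=='side': save('ss3',np.hstack([a,cv2.resize(im[90:210,270:370],None,fx=4,fy=4)]))
E
```

```text
t 7.05 pos [ 0.4511 -0.3032  0.1722] yaw -74.89 shift cm [ 0.01 -0.79  0.62] turn 0.012 shift after turn [-0.   -0.79  0.62] F [-0.1  0.1 -1.2] T [0.04 0.1  0.02] w 0.189 q6 0.59 tilt [-0.016  0.018 -1.   ]
```

View pics/wrist3.png

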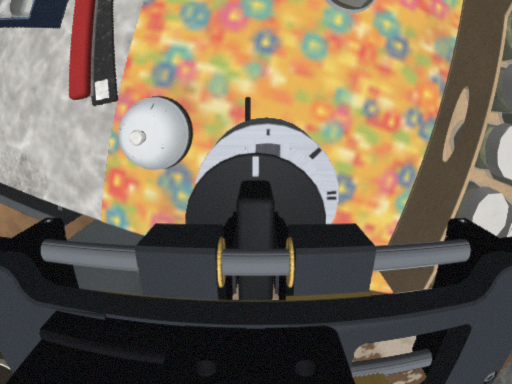

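View pics/ss3.png

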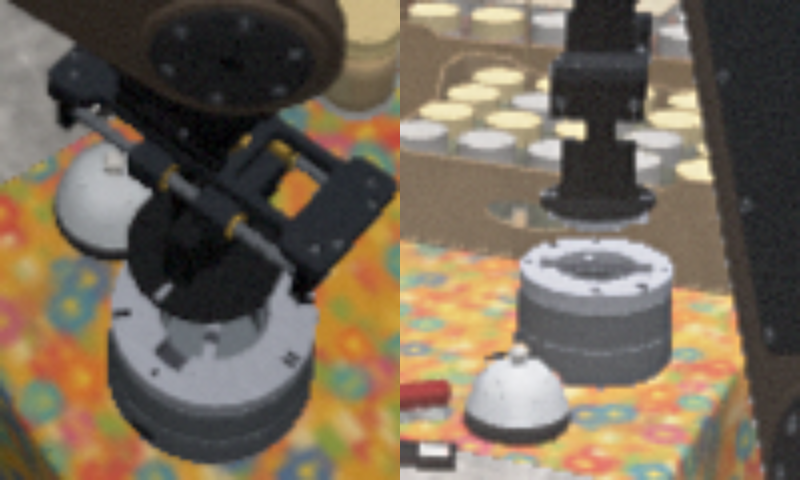

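Run:
```python
from h import *
np.set_printoptions(precision=4,suppress=True)
f=np.load('pics/wrist3.npz');st=dict(eef_pos=f['p'],eef_rot=f['r']);im=f['im']
save('w3c',cv2.resize(im[110:225,180:350],None,fx=4.5,fy=4.5,interpolation=cv2.INTER_NEAREST))
hs=cv2.cvtColor(im,cv2.COLOR_RGB2HSV)
m=np.zeros(im.shape[:2],np.uint8);b=(slice(115,205),slice(195,345));m[b]=(hs[b][...,1]<50)&(hs[b][...,2]>140)
m=cv2.morphologyEx(m,cv2.MORPH_CLOSE,np.ones((7,7)))
k,l,s,ce=cv2.connectedComponentsWithStats(m);i=1+s[1:,4].argmax();print(s[i])
cs,_=cv2.findContours((l==i).astype(np.uint8),cv2.RETR_EXTERNAL,cv2.CHAIN_APPROX_NONE);c=max(cs,key=len)[:,0]
G=onz('wrist',c,.086,st)[:,:2];r=np.linalg.norm(G-[.4528,-.3093],axis=1);G2=G[r>.056]
from scipy.optimize import least_squares
q=least_squares(lambda p:np.linalg.norm(G2-p,axis=1)-.062,[.4528,-.3093],loss='soft_l1',f_scale=.001);print(q.x,np.median(abs(q.fun)),len(G2))
P=onz('wrist',[[268,131],[315,153],[331,195]],.086,st)[:,:2];print(P)
for C in ([.4528,-.3093],q.x): print(np.degrees(np.arctan2(*(P-C).T[::-1])),np.linalg.norm(P-C,axis=1))
Rm=R.from_rotvec(st['eef_rot']).as_matrix()
# rib at lid height: rib is 22 mm below lid_grip; lid_grip ~ TCP+~0.7mm up
zr=st['eef_pos'][2]-.0432+.0205
Q=onz('wrist',[[256,165]],zr,st)[0];print('rib tool',Rm.T@(Q-st['eef_pos']))
f1=np.load('pics/w1.npz')
```

```text
[ 196  124  149   81 4380]
[ 0.4513 -0.3119] 0.0004866802049803068 225
[[ 0.5057 -0.2972]
 [ 0.499  -0.3391]
 [ 0.4687 -0.3635]]
[ 12.892  -32.7748 -73.6429] [0.0543 0.055  0.0564]
[ 15.1146 -29.6421 -71.3368] [0.0564 0.055  0.0544]
rib tool [-0.038   0.0223  0.0004]
```

View pics/w3c.png

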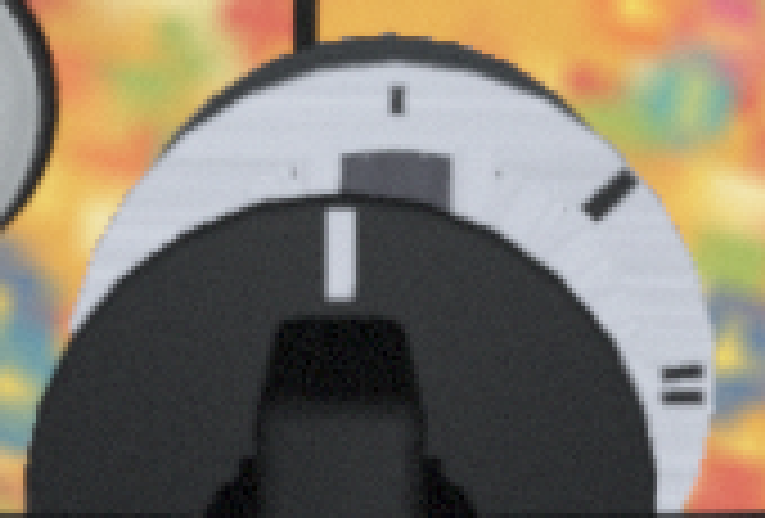

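Run:
```python
from h import *
np.set_printoptions(precision=4,suppress=True)
from scipy.optimize import least_squares
for n,b,th in [('scene',(slice(250,305),slice(255,312)),0),('side',(slice(145,172),slice(296,342)),0)]:
    im=np.load(f'pics/{n}0.npz')['im'];hs=cv2.cvtColor(im,cv2.COLOR_RGB2HSV)
    m=np.zeros(im.shape[:2],np.uint8);m[b]=(hs[b][...,1]<60)&(hs[b][...,2]>(115 if n=='scene' else 165))
    m=cv2.morphologyEx(m,cv2.MORPH_CLOSE,np.ones((3,3)))
    k,l,s,ce=cv2.connectedComponentsWithStats(m);i=1+s[1:,4].argmax()
    cs,_=cv2.findContours((l==i).astype(np.uint8),cv2.RETR_EXTERNAL,cv2.CHAIN_APPROX_NONE);c=max(cs,key=len)[:,0]
    G=onz(n,c,.086)[:,:2];r=np.linalg.norm(G-[.452,-.311],axis=1);G=G[(r>.055)&(r<.07)]
    q=least_squares(lambda p:np.linalg.norm(G-p[:2],axis=1)-p[2],[.452,-.311,.062],loss='soft_l1',f_scale=.001);print(n,s[i],q.x,np.median(abs(q.fun)),len(G))
mk=np.array([[550-380,78],[550-380,136],[606-380,133],[495-380,80],[462-380,101],[640-380,111]])/5+[285,135]-.4
M=onz('side',mk,.086)[:,:2];print(M,M[:2].mean(0),M[2:4].mean(0),M[4:].mean(0))
```

```text
scene [ 255  250   55   52 1478] [ 0.4525 -0.3096  0.0605] 0.0006438867758213548 134
side [298 150  40  14 334] [ 0.4524 -0.309   0.0595] 0.0013088692574716974 66
[[ 0.4685 -0.358 ]
 [ 0.4375 -0.2639]
 [ 0.4067 -0.2821]
 [ 0.5011 -0.3404]
 [ 0.5085 -0.2971]
 [ 0.3973 -0.3254]] [ 0.453  -0.3109] [ 0.4539 -0.3113] [ 0.4529 -0.3112]
```

```bash
python3 go.py 0.4533 -0.3115 0.137 -75.5
```

```text
t 7.2 pos [ 0.451  -0.3014  0.1728] yaw -74.8 shift cm [0.   3.56 1.11] turn 0.012 shift after turn [-0.01  3.56  1.11] F [ 0.8 -0.4 -1.5] T [-0.02  0.07  0.01] w 0.193 q6 0.59 tilt [-0.016  0.018 -1.   ]
```

Call:
send_rows(commands=[0,0,1,0.012,0,1.2,0.1,0,0,1.2,0,0,0,1,0,0,0,0,0,0])

```text
time_s: 7.82
eef_pos: [0.4532, -0.3097, 0.1354]
eef_rot: [-0.283, 2.115, -2.07]
force: [0.6, 0.6, -0.1]
width: 0.188
```

```bash
python3 go.py 0.4533 -0.3115 0.137 -75.5;python3 - <<'E'
from h import *
for n in ['wrist','side']:
    st=sensors.get_state();im,d=grab_frame(n);np.savez(f'pics/{n}4.npz',im=im,d=d,p=st['eef_pos'],r=st['eef_rot'])
    if n=='wrist': save('w4',cv2.resize(im[100:240,170:350],None,fx=4,fy=4))
    else: save('s4',cv2.resize(im[110:200,270:370],None,fx=6,fy=6))
E
```

```text
t 7.825 pos [ 0.4532 -0.3097  0.1354] yaw -75.43 shift cm [ 0.04 -0.17  0.17] turn 0.001 shift after turn [ 0.04 -0.17  0.17] F [ 0.6  0.6 -0.1] T [0.01 0.14 0.06] w 0.188 q6 0.59 tilt [-0.017  0.019 -1.   ]
```

View pics/w4.png

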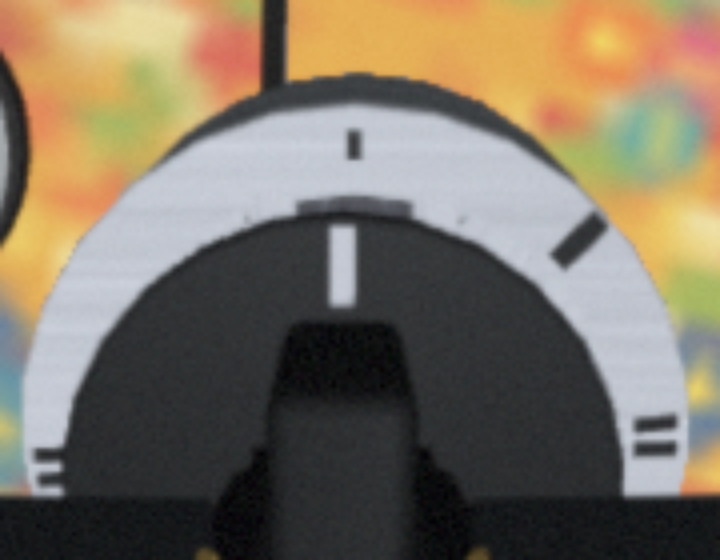

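View pics/s4.png

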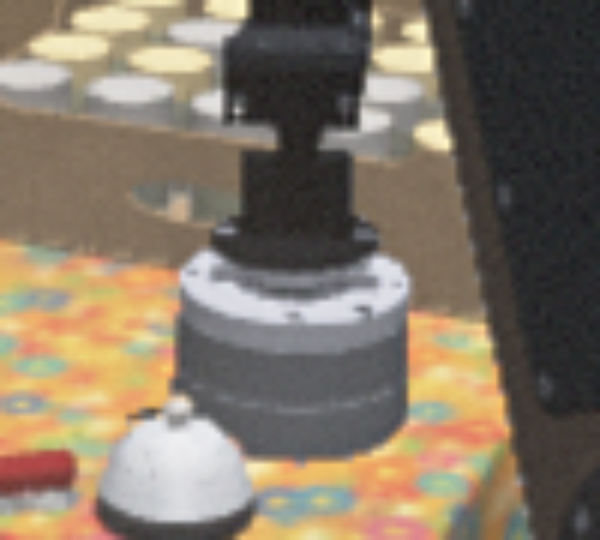

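Call:
send_rows(commands=[0.05,0,0.19,0,0,0,0.02,0,0,0.3,0,0])

```text
time_s: 8.3
eef_pos: [0.4539, -0.3126, 0.1341]
eef_rot: [-0.281, 2.111, -2.072]
force: [0.1, 0.4, -0.4]
width: 0.185
```

```bash
python3 go.py 0.4532 -0.3116 0.1157 -75.5
```

```text
t 8.3 pos [ 0.4539 -0.3126  0.1341] yaw -75.44 shift cm [ 0.02  1.85 -0.08] turn 0.001 shift after turn [ 0.02  1.85 -0.08] F [ 0.1  0.4 -0.4] T [-0.    0.08  0.03] w 0.185 q6 0.59 tilt [-0.015  0.017 -1.   ]
```

Call:
send_rows(commands=[0.02,0.3,-0.08,0,0,0.3,0,0,0,0.3,0,0,0,0,0,0])

```text
time_s: 8.8
eef_pos: [0.4532, -0.3115, 0.1242]
eef_rot: [-0.281, 2.111, -2.071]
force: [-0.3, -0.3, -0.9]
width: 0.188
```

```bash
python3 go.py 0.4532 -0.3116 0.1157 -75.5
```

```text
t 8.8 pos [ 0.4532 -0.3115  0.1242] yaw -75.43 shift cm [-0.01  0.85  0.02] turn 0.001 shift after turn [-0.01  0.85  0.02] F [-0.3 -0.3 -0.9] T [0.07 0.07 0.01] w 0.188 q6 0.59 tilt [-0.015  0.017 -1.   ]
```

Already 5 mm below the lug-contact height with no force: entering freely.

Call:
send_rows(commands=[0,0.3,0.02,0,0,0.3,0,0,0,0.25,0,0,0,0,0,0])

```text
time_s: 9.3
eef_pos: [0.4531, -0.3118, 0.1166]
eef_rot: [-0.281, 2.11, -2.072]
force: [-0.1, -1.1, -1.2]
width: 0.189
```

```bash
python3 go.py 0.4532 -0.3116 0.1157 -75.5
```

```text
t 9.3 pos [ 0.4531 -0.3118  0.1166] yaw -75.43 shift cm [-0.02  0.09 -0.01] turn 0.001 shift after turn [-0.02  0.09 -0.01] F [-0.1 -1.1 -1.2] T [ 0.05  0.12 -0.08] w 0.189 q6 0.59 tilt [-0.015  0.016 -1.   ]
```

Call:
send_rows(commands=[0,0.15,0,0,0,0.1,0,0,0,0,0,0])

```text
time_s: 9.68
eef_pos: [0.4531, -0.3118, 0.1166]
eef_rot: [-0.279, 2.107, -2.073]
force: [0.8, 0.5, -1.2]
width: 0.188
```

```bash
python3 go.py 0.4532 -0.3116 0.1157 -75.5;python3 - <<'E'
from h import *
st=sensors.get_state();im,d=grab_frame('side');save('s5',cv2.resize(im[110:200,270:370],None,fx=6,fy=6))
E
```

```text
t 9.675 pos [ 0.4531 -0.3118  0.1166] yaw -75.41 shift cm [-0.02  0.09 -0.01] turn 0.001 shift after turn [-0.02  0.09 -0.01] F [ 0.8  0.5 -1.2] T [ 0.01  0.08 -0.02] w 0.188 q6 0.59 tilt [-0.013  0.015 -1.   ]
```

View pics/s5.png

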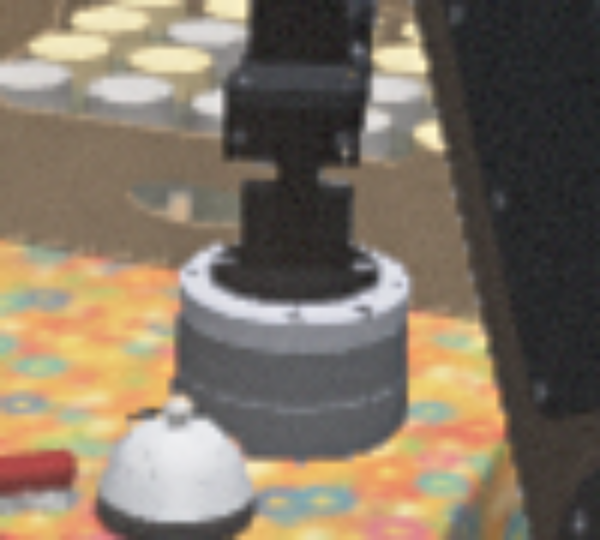

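Call:
send_rows(commands=[0,0.25,0,0,0,0,0,0.1,0,0,0,0.1,0,0,0,0.1,0,0,0,0], force=55)

```text
time_s: 10.35
eef_pos: [0.4532, -0.3114, 0.1161]
eef_rot: [-0.044, -2.204, 2.174]
force: [-2.3, 0.4, 3.6]
width: 0.19
```

```bash
python3 go.py 0.4532 -0.3116 0.1157 -120
```

```text
t 10.35 pos [ 0.4532 -0.3114  0.1161] yaw -93.02 shift cm [-0.    0.04  0.02] turn 0.471 shift after turn [-0.01  0.04  0.02] F [-2.3  0.4  3.6] T [-0.05  0.38 -0.06] w 0.19 q6 0.9 tilt [-0.012  0.014 -1.   ]
```

Call:
send_rows(commands=[0,0,0,0.1,0,0,0,0.1,0,0,0,0.1,0,0,0,0.1,0,0,0,0.04,0,0,0,0,0,0,0,0])

```text
time_s: 11.22
eef_pos: [0.4537, -0.3116, 0.1161]
eef_rot: [-0.469, -1.954, 1.934]
force: [-1.6, 1.1, 3.8]
width: 0.187
```

```bash
python3 go.py 0.4532 -0.3116 0.1157 -120
python3 - <<'E'
from h import *
st=sensors.get_state();im,d=grab_frame('wrist');save('w6',cv2.resize(im[100:240,170:350],None,fx=4,fy=4))
im,d=grab_frame('scene');a=cv2.resize(im[220:320,230:330],None,fx=4,fy=4)
im,d=grab_frame('side');save('ss6',np.hstack([a,cv2.resize(im[110:210,270:370],None,fx=4,fy=4)]))
E
python3 go.py 0.4532 -0.3116 0.1157 -120
```

```text
t 11.225 pos [ 0.4537 -0.3116  0.1161] yaw -117.92 shift cm [0.05 0.04 0.02] turn 0.036 shift after turn [0.05 0.04 0.02] F [-1.6  1.1  3.8] T [0.07 0.22 0.01] w 0.187 q6 1.33 tilt [-0.011  0.013 -1.   ]
t 11.375 pos [ 0.4537 -0.3116  0.1161] yaw -117.98 shift cm [0.05 0.04 0.02] turn 0.035 shift after turn [0.05 0.04 0.03] F [-1.5  0.8  3.2] T [0.12 0.31 0.07] w 0.187 q6 1.33 tilt [-0.011  0.013 -1.   ]
```

View pics/w6.png

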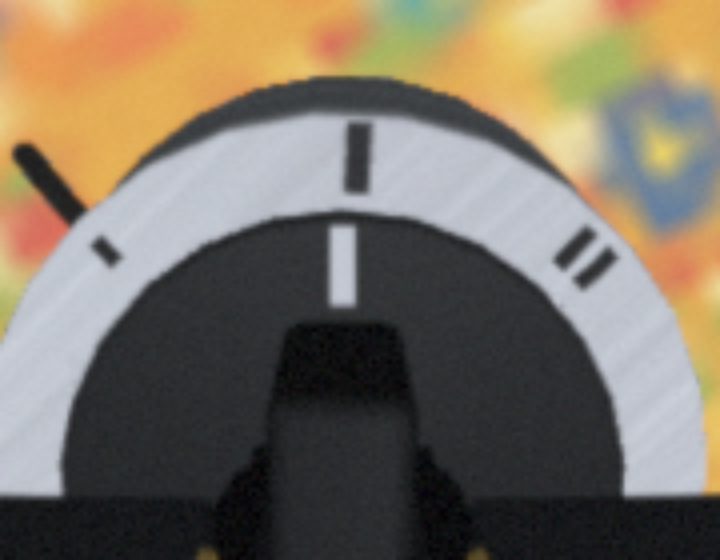

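View pics/ss6.png

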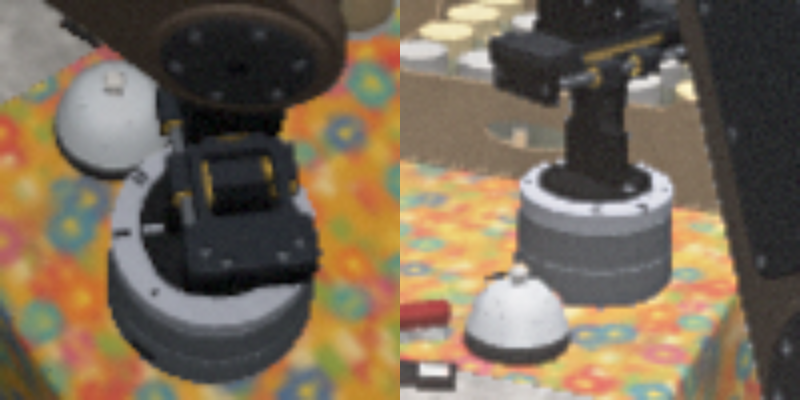

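Call:
send_rows(commands=[0,0,0,0.05,0,0,0,0,0,0,0,0,0,0,0,0])

```text
time_s: 11.88
eef_pos: [0.4537, -0.3117, 0.1161]
eef_rot: [-0.511, -1.924, 1.905]
force: [-1.3, 1.5, 3.3]
width: 0.188
```

```bash
python3 go.py 0.4532 -0.3116 0.1157 -120
python3 - <<'E'
from h import *
st=sensors.get_state();im,d=grab_frame('wrist');save('w7',cv2.resize(im[100:240,170:350],None,fx=4,fy=4))
E
python3 go.py 0.4532 -0.3116 0.1157 -120
```

```text
t 11.875 pos [ 0.4537 -0.3117  0.1161] yaw -120.69 shift cm [0.05 0.04 0.02] turn -0.012 shift after turn [0.05 0.04 0.02] F [-1.3  1.5  3.3] T [ 0.05  0.29 -0.04] w 0.188 q6 1.38 tilt [-0.011  0.013 -1.   ]
t 11.925 pos [ 0.4537 -0.3117  0.1161] yaw -120.7 shift cm [0.05 0.04 0.02] turn -0.012 shift after turn [0.05 0.04 0.02] F [-1.7 -0.5  4.3] T [0.06 0.29 0.04] w 0.184 q6 1.38 tilt [-0.011  0.013 -1.   ]
```

View pics/w7.png

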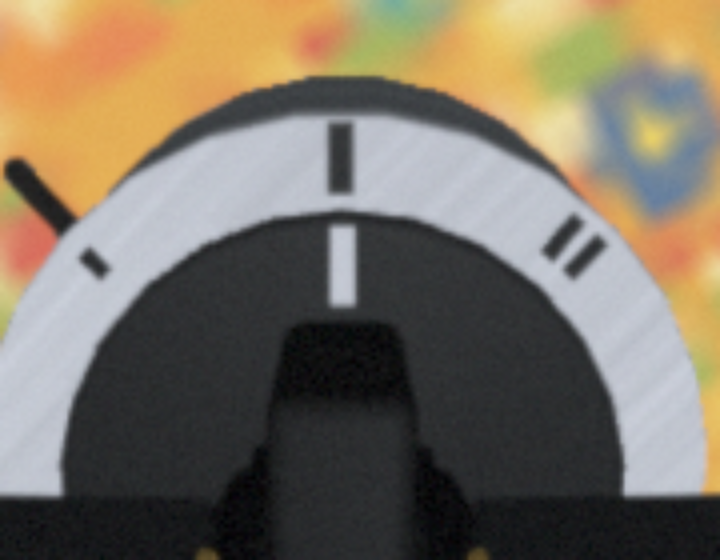

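The wrist view shows the pointer rib at (342,265), in line with the long halfway mark at (341,157). The lid is steady in the grip, so I'm handing in.

```bash
python3 -c "
from station import bot
print(bot.hand_in())"
```

```text
the job is handed in; nothing more can be done
None
```

I picked up the black lid by its handle and lowered it through the slots into the collar. I then turned it clockwise to the halfway mark and handed the job in at about 12 s with the lid still gripped. The hand-in gives no verdict.

Last checks before hand-in:
- **Turn:** the lid's pointer rib lined up with the long halfway mark. The tool had turned 45.3° (0.79 rad) from the slots, so with the lug play the fork ring should read about 0.7 rad. I could not read the ring directly.
- **Seating:** the handle middle was about 29–30 mm above the collar top and within about 2 mm of its axis. I took this from the arm's pose and the camera measurements. The tool leaned 0.017 rad; I did not measure the lid's own lean once it was seated.
- **Grip:** the jaws had closed to 18 mm on the handle, with 55 N commanded.
- **Bystanders:** the arm stayed clear of the tape roll and both jars throughout. I took no final picture to confirm they had not moved.

The cameras disagreed by 2–3 mm on where the mill's mouth is. I aimed at a compromise between them, and the lid went in without noticeable force.

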